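# Close the germination carton and hold an air probe in its hole

### The job

Close the seed carton by folding its short plain flap down flat first and then the long flap with the plastic guide ring on top of it. Then lift the probe out of the upturned clay pot and lower its steel stem upright into the guide ring until about half of the stem is below the ring's upper rim, never letting the probe touch the carton, the flaps or the ring. Finish while still holding the probe there by hand, still, with the stem centred in the hole; leave the other things on the table where they are.

Things in the scene. Friction and masses are not known exactly. Their poses are not given: they have to be found in the camera images.
- carton: open-topped brown cardboard carton, fixed to the table, 220 x 220 mm, walls 110 mm high and 4 mm thick, with a low tray of compost inside (top of the tray 44 mm above the table). Origin: centre of its underside, on the table; its z is up, its x and y run along its sides. The plain flap is hinged on its +y wall and the long flap on its -y wall, both hinge lines parallel to its x axis
- plain_flap (a joint): angle of the short plain cardboard flap, rad: 0 folded down flat over the box, about 1.57 standing straight up, more than that leaning outward. Hinge line at carton y = +110 mm, height 110 mm; the flap is 214 mm along the hinge, 110 mm long from the hinge to its free edge, 3 mm thick (its upper face 3 mm above the hinge line when closed). A light stiff crease: it stays where it is left, under 2 N at the free edge moves it; it stops at 0
- lap_flap (a joint): angle of the long cardboard flap that carries the guide ring, rad: 0 folded down flat, about 1.57 standing straight up, more leaning outward. Hinge line at carton y = -110 mm, height 114 mm; 214 mm along the hinge, 150 mm long from the hinge to its free edge, 3 mm thick (upper face 3 mm above the hinge line when closed), so it laps 40 mm over the closed plain flap. Same light stiff crease, moved with under 2 N at the free edge; it stops at 0
- plain_edge (a point): middle of the free edge of the plain flap, on its outer (upper when closed) face
- lap_edge (a point): middle of the free edge of the long flap, on its outer (upper when closed) face
- guide_hole (a point): centre of the mouth of the guide hole, at the upper rim of the grey plastic guide ring in the long flap. Bore 22 mm in diameter and 14 mm deep, right through the flap; ring 46 mm outside, its rim 11 mm above the flap's upper face. It lies 80 mm from the long flap's hinge line and 25 mm towards carton +x from the flap's middle. Its z axis is the bore's axis, up when the flap is closed; the mouth is then 128 mm above the table
- probe: hand probe, loose, about 0.12 kg: a straight steel stem 8 mm in diameter and 110 mm long below a round black handle 26 mm in diameter and 60 mm long (170 mm overall). Origin: the tip of the stem; z runs along it up to the handle. At the start it hangs upright in the pot's drain hole, the handle's lower shoulder on the pot, the tip 10 mm and the shoulder 120 mm above the table
- stem_top (a point): point on the probe's axis where the stem enters the handle, 110 mm above the tip
- clay_pot: upturned terracotta pot, fixed, 120 mm high, 110 mm wide at the table and 72 mm at its top, with a 15 mm drain hole in the middle of the top in which the probe hangs. Origin: centre of its underside on the table
- seed_jar: closed jar with a metal cap, 66 mm wide, 90 mm high, to leave alone; origin: centre of its underside
- bowl: black bowl, 130 mm wide, 60 mm high, to leave alone; origin: centre of its underside
- nursery_pot: small empty terracotta-coloured pot, 70 mm wide, 65 mm high, to leave alone; origin: centre of its underside
- bottle: white bottle, 60 mm wide, 170 mm high, to leave alone; origin: centre of its underside
- brush: bench brush lying flat, to leave alone; origin at its underside
- label_box: small closed cardboard box 90 x 60 x 40 mm, to leave alone; origin: centre of its underside

How it is judged:
By the outcome, as a careful person would: the job done as asked, in the order asked, and still so for the second after the job is handed in, while the arm keeps its last pose, push and grip.
It also fails if it takes over 72 s, if anything falls off the work surface, if the arm or the gripper's body presses on something with over 40 N, if the wrist force passes 120 N, or if a joint passes its speed limit or range.

### The arm

A 6-joint arm with a two-finger parallel gripper is mounted at the origin on the work surface. World frame = base frame: x ahead of the robot, y to its left, z up, the work surface at z = 0. Lengths are in m, angles in rad, forces in N, time in s.
With the tool pointing down it reaches from about 0.275 to 0.825 m from the base axis. Payload 5.2 kg.
Tool frame: the origin (TCP) lies on the centre line of the jaws, within the pads' length; the fingertips stand ahead of it and the grasp point (between the pads) lies 3 mm ahead of it (arm.finger_overhang is the z of the fingertips in the tool frame, in m); z points along the fingers, y is the line along which they close (so a half turn about z gives the same grasp; the last joint's range is limited). The gripper opens to 93 mm and grips with 3 to 60 N. Pads are 15 mm wide; open, the fingers measure 128 mm over their backs; the gripper's body (75 mm by 188 mm) begins 65 mm behind the grasp point.
Start: joints at [-1.456, 0.259, 1.535, -0, 1.348, -0.203], TCP at [0.172, -0.522, 0.209] pointing down, gripper open.
Joint ranges: [-3.14, 3.14], [-0.91, 2.08], [0.19, 2.58], [-1.22, 4.36], [0.22, 2.71], [-3.12, 3.12]. Speed limits (rad/s): [2.57, 2.57, 3.14, 3.14, 3.14, 3.14].

### API

Orientations are given as a unit quaternion [x, y, z, w].
In Python, from cell import sense, viewer, ticket, arm gives the robot as it stands. The module is installed in compiled form; this text tells all that it offers.
- The arm moves only by the tool servo_tool, never from a script. Its arguments are lists of equal length, an entry for each row: "offset": the shift along the tool's x, y, z in mm, a list of three; "turn": the turn, a rotation vector about the tool's x, y, z in rad, a list of three; "grip": the finger opening in mm, from 0 to 93. A call has 1 to 10 rows; each row is the pose to reach, as a shift and turn from the pose commanded when the call began, along the tool's axes at that moment; what a row does not reach only later rows make up. A row lasts 1/12 s, in which the tool goes at most 41.7 mm and 7.16 degrees, less where a joint would pass 70% of its speed; a pose out of reach is approached as far as the arm can. A call with a gripper value outside its range is refused whole. The fingers move at their own pace and stop on an object; "force" is the grip in N (left out, the last holds). Time passes only in rows, so rows that repeat a pose let the fingers close. It gives the time, the measured TCP pose, the force, the opening and the grip force at its end, in the units of the state.
- sense(): the state, without advancing time (a new reading comes with each control period).
- viewer.snapshot(name): name is "scene" or "top"; returns a dict with "img" (420x560x3 uint8, red, green, blue), "range_z" (420x560 float32, m along the optical axis (not along the pixel's ray), 0 where there is no reading), "fx", "fy", "cx", "cy" (pixels), "cam_to_world" (4x4, takes a point from camera to world coordinates). Camera axes: x right, y down, z forward; pixel columns grow to the right and rows downward; lengths in m; the calibration is good to about 2 mm. A picture is of the moment at which its call begins.
- ticket.sign_off(): hands the job in; it is judged then, once.
The state is a dict: "time_s": time; "joint_positions": joint angles; "qd": joint speeds; "joint_torque": joint torques, N m; "tcp_pos": TCP position; "orientation": TCP orientation; "wrist_force": force on the tool from outside, world axes, zero at the start; "torque": the same for the moment, N m; "opening": opening from 0.0 (shut) to 1.0 (fully open); "grip_force": force on a finger pad.
Only numpy, scipy, OpenCV 4.12 (cv2) and the standard library are available. Lean on these libraries where they do the work, as an engineer would, in place of code of your own. Each camera call takes 0.05 s, during which the arm holds its last target. There are 200 camera calls.

## Working session

There is one attempt and no reset: what is moved stays moved. The work goes in short steps, Python scripts to look and compute and a tool call to move; the robot and the scene stay as the last step left them, time stands still between calls to the robot, and variables do not carry over. Pictures are saved under pics/ and viewed, at most 10 in all, crops included, and the job is handed in when it is done.

Besides the shell and the picture viewer there is one more tool, called after ">>>" as name(argument=value, ...) on one line, values as JSON. servo_tool: Moves the arm, as the interface text tells. Its arguments: {"type":"object","properties":{"offset":{"type":"array","items":{"type":"array","items":{"type":"number"}}},"turn":{"type":"array","items":{"type":"array","items":{"type":"number"}}},"grip":{"type":"array","items":{"type":"number"}},"force":{"type":"number"}},"required":["offset","turn","grip"]}

```bash
mkdir -p pics
cat > h.py <<'E'
import numpy as np, cv2
from cell import sense, viewer, ticket, arm
from scipy.spatial.transform import Rotation as R
def snap(n):
    s=viewer.snapshot(n); z=s["range_z"]; v,u=np.mgrid[0:420,0:560]
    P=np.stack([(u-s["cx"])/s["fx"]*z,(v-s["cy"])/s["fy"]*z,z],-1)
    T=np.array(s["cam_to_world"]); W=P@T[:3,:3].T+T[:3,3]; W[z==0]=np.nan
    s["W"]=W; return s
def save(s,f,k=1): cv2.imwrite("pics/"+f,cv2.resize(s["img"][:,:,::-1],None,fx=k,fy=k))
E
python3 - <<'E'
from h import *
for n in ["scene","top"]:
    s=snap(n); save(s,n+"0.png",1.4); np.save(n+"0.npy",s["W"]); np.save(n+"0i.npy",s["img"])
    print(n,np.round(s["cam_to_world"],3).tolist(),s["fx"])
st=sense(); print(st["tcp_pos"],st["orientation"],st["time_s"],arm.finger_overhang)
E
```

```text
scene [[0.496, 0.57, -0.655, 1.26], [0.868, -0.323, 0.376, -0.422], [0.003, -0.755, -0.656, 0.821], [0.0, 0.0, 0.0, 1.0]] 408.9679438962193
top [[0.016, -0.995, 0.097, 0.437], [-1.0, -0.015, 0.006, -0.014], [-0.004, -0.097, -0.995, 1.172], [0.0, 0.0, 0.0, 1.0]] 428.5771456066135
[ 0.17183714 -0.52194967  0.20802612] [ 9.87398667e-01  1.58250531e-01  3.55063250e-05 -8.00635295e-04] 0.1 0.022
```

View pics/scene0.png

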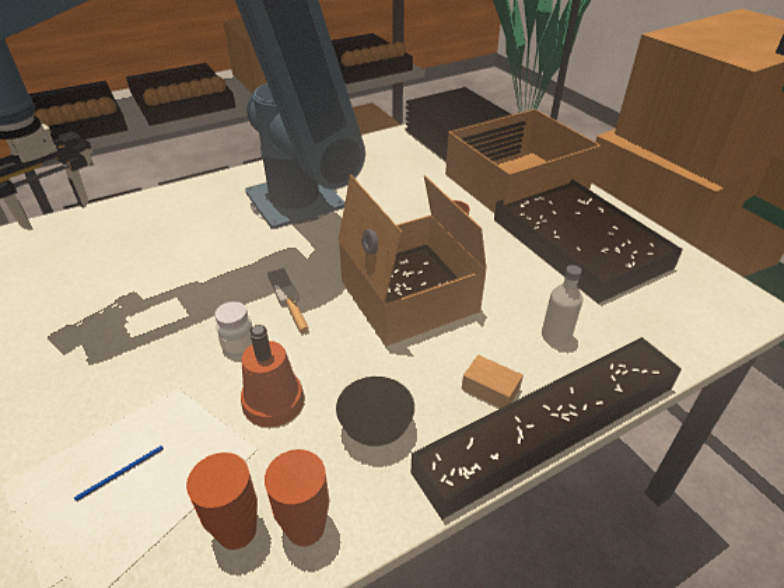

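View pics/top0.png

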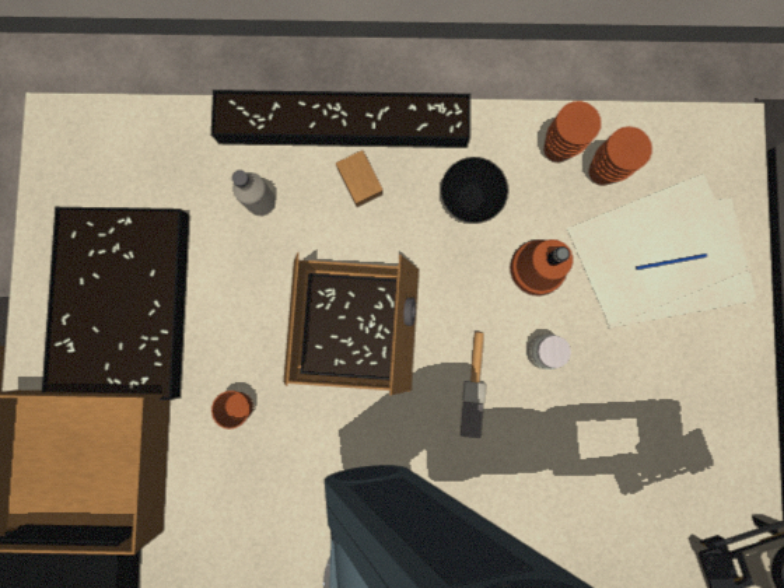

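The scene picture shows the long flap with ring at (370,240), the plain flap at (455,220) and the probe in the pot at (262,345). In the top picture the carton spans (290-415, 255-390), with the long flap on the right (-y) at x≈408 and the plain flap on the left at x≈297. The probe top is at (560,253).

```bash
cat > m.py <<'E'
from h import *
for n in ["scene","top"]:
    W=np.load(n+"0.npy"); I=np.load(n+"0i.npy").astype(int)
    def sel(x0,x1,y0,y1,z0,z1): 
        return (W[...,0]>x0)&(W[...,0]<x1)&(W[...,1]>y0)&(W[...,1]<y1)&(W[...,2]>z0)&(W[...,2]<z1)
    # wall rim
    m=sel(.2,.7,-.15,.3,.098,.113)
    if m.sum()>10:
        r=cv2.minAreaRect((W[m][:,:2]*1000).astype(np.float32)); print(n,"rim",m.sum(),r)
    m=sel(.2,.7,-.15,.3,.125,.30)
    p=W[m]; print("flap pts",len(p),p.min(0),p.max(0))
    for nm,q in [("long",p[p[:,1]<.03]),("plain",p[p[:,1]>.06])]:
        if len(q)<20: continue
        c=q.mean(0); u,s,v=np.linalg.svd(q-c,full_matrices=False)
        print(nm,len(q),c.round(4),"normal",v[2].round(3),"rms",s[2]/len(q)**.5,q.min(0).round(3),q.max(0).round(3))
    m=sel(.3,.75,-.5,-.15,.125,.2); q=W[m]; print("handle",len(q),q.mean(0),q.min(0),q.max(0))
    t=sel(.3,.75,-.5,-.15,.174,.19); print(" top",t.sum(),W[t].mean(0) if t.any() else 0, (W[t].min(0),W[t].max(0)) if t.any() else 0)
    t=sel(.3,.75,-.5,-.15,.112,.124); print(" pottop",t.sum(),W[t].min(0),W[t].max(0)) if t.any() else 0
    t=sel(.3,.75,-.5,-.15,.06,.095); print(" jar/pot",t.sum(),W[t].min(0),W[t].max(0)) if t.any() else 0
E
python3 m.py
```

```text
scene rim 730 ((482.810302734375, 64.80235290527344), (224.8162384033203, 223.95355224609375), 87.38241577148438)
flap pts 4748 [ 0.20003526 -0.06629073  0.12501806] [0.59774989 0.1769798  0.29993973]
long 3199 [ 0.4034 -0.0246  0.2133] normal [ 0.039  0.993 -0.113] rms 0.0170983228918049 [ 0.2   -0.066  0.125] [0.587 0.03  0.3  ]
plain 1199 [0.4409 0.1403 0.1883] normal [ 0.151 -0.892 -0.426] rms 0.015107180506452685 [0.235 0.06  0.125] [0.598 0.177 0.299]
handle 277 [ 0.61120289 -0.29134709  0.15989684] [ 0.59230676 -0.30285189  0.12521464] [ 0.61835764 -0.277168    0.18355581]
 top 97 [ 0.60691101 -0.29035503  0.17945102] (array([ 0.59230676, -0.30264402,  0.17414042]), array([ 0.61835764, -0.277168  ,  0.18355581]))
 pottop 497 [ 0.57075194 -0.32601241  0.11201167] [ 0.64200406 -0.25421392  0.12384256]
 jar/pot 941 [ 0.4130041  -0.33239465  0.06000941] [ 0.74077592 -0.15018231  0.09499621]
top rim 307 ((544.0855712890625, 87.44638061523438), (396.27423095703125, 256.2680969238281), 16.21637725830078)
flap pts 2532 [ 0.20007007 -0.05658244  0.12553388] [0.59167653 0.17662123 0.29996228]
long 1801 [ 0.4224 -0.023   0.2162] normal [ 0.062  0.981 -0.185] rms 0.012020383691312276 [ 0.246 -0.057  0.126] [0.583 0.03  0.3  ]
plain 550 [0.3758 0.1222 0.218 ] normal [ 0.179 -0.919 -0.352] rms 0.014789749663294932 [0.2   0.06  0.126] [0.592 0.177 0.3  ]
handle 166 [ 0.59965043 -0.28680578  0.16811616] [ 0.58769295 -0.30445386  0.12510616] [ 0.61428857 -0.25752588  0.18543267]
 top 104 [ 0.60128752 -0.28978606  0.17990532] (array([ 0.58954737, -0.30445386,  0.17423848]), array([ 0.61428857, -0.27716778,  0.18543267]))
 pottop 512 [ 0.56606272 -0.32659184  0.11201507] [ 0.63708456 -0.25311256  0.12385926]
 jar/pot 725 [ 0.407767   -0.32790361  0.06005383] [ 0.74832945 -0.15480134  0.09499488]
```

```bash
cat > m2.py <<'E'
from h import *
C=np.array([.4828,.0648]); a=np.radians(-2.62); Rc=np.array([[np.cos(a),-np.sin(a)],[np.sin(a),np.cos(a)]])
for n in ["scene","top"]:
    W=np.load(n+"0.npy").reshape(-1,3); L=np.c_[(W[:,:2]-C)@Rc,W[:,2]]
    b=(abs(L[:,0])<.115)&(L[:,2]>.122)&(L[:,2]<.29)
    for nm,s,h in [("plain",1,.110),("long",-1,.114)]:
        q=L[b&(s*L[:,1]>.03)&(s*L[:,1]<.2)]
        if len(q)<20: print(n,nm,len(q)); continue
        # flap angle per point about the hinge
        th=np.arctan2(q[:,2]-h, .11-s*q[:,1]); r=np.hypot(q[:,2]-h,.11-s*q[:,1])
        k=r<.16
        print(n,nm,k.sum(),"angle pct",np.percentile(th[k],[5,25,50,75,95]).round(3),"rmax",np.percentile(r[k],99).round(3),"x",q[k,0].min().round(3),q[k,0].max().round(3),"zmax",q[k,2].max().round(3))
        f=k&(r>.06); A=np.polyfit(q[f,2]-h,s*q[f,1],1); print("  slope",A, "angle",np.pi/2+np.arctan(A[0]))
    m=(abs(L[:,0])<.14)&(abs(L[:,1])<.13)&(L[:,2]>.1)&(L[:,2]<.112); q=L[m]
    print(n,"rim",len(q), [np.median(q[(q[:,0]>.09)],0).round(4),np.percentile(q[:,0],[1,99]).round(3),np.percentile(q[:,1],[1,99]).round(3)])
E
python3 m2.py
```

```text
scene plain 960 angle pct [1.311 1.331 1.341 1.351 1.371] rmax 0.111 x -0.108 0.11 zmax 0.22
  slope [-0.21363025  0.10847836] angle 1.3603297614679661
scene long 2123 angle pct [1.354 1.366 1.38  1.427 1.558] rmax 0.15 x -0.11 0.108 zmax 0.263
  slope [-0.2719312   0.11812084] angle 1.3052853827055786
scene rim 620 [array([ 0.1085, -0.0015,  0.107 ]), array([-0.11 ,  0.111]), array([-0.111,  0.111])]
top plain 323 angle pct [1.335 1.35  1.361 1.374 1.425] rmax 0.114 x -0.108 0.105 zmax 0.222
  slope [-0.26733413  0.11445638] angle 1.3095708912805133
top long 1398 angle pct [1.358 1.371 1.385 1.432 1.578] rmax 0.151 x -0.11 0.104 zmax 0.264
  slope [-0.28116304  0.12019934] angle 1.2967094589549484
top rim 265 [array([0.1051, 0.0128, 0.1095]), array([-0.112,  0.108]), array([-0.09 ,  0.106])]
```

>>> servo_tool(offset=[[0,0,-60],[0,0,-120],[0,0,-190],[30,-40,-200],[532,-606,-200],[532,-606,-200],[532,-606,-200],[532,-606,-200],[532,-606,-200],[532,-606,-200]], turn=[[0,0,-0.12],[0,0,-0.24],[0,0,-0.36],[0,0,-0.48],[0,0,-0.6],[0,0,-0.72],[0,0,-0.84],[0,0,-0.96],[0,0,-1.08],[0,0,-1.207]], grip=[0,0,0,0,0,0,0,0,0,0], force=20)

```text
time_s: 0.93
tcp_pos: [0.2777, -0.269, 0.381]
orientation: [0.722, 0.692, 0.0, -0.0]
wrist_force: [1.5, 0.5, 0.2]
opening: 0.33
grip_force: 0.0
```

```bash
cat >> h.py <<'E'
C=np.array([.481,.065]); A=np.radians(-2.62)
def st():
    s=sense(); r=R.from_quat(s["orientation"]); M=r.as_matrix(); p=np.array(s["tcp_pos"]); c,sn=np.cos(A),np.sin(A)
    d=p[:2]-C; print("t",round(s["time_s"],2),"tcp",p.round(4),"yaw_y deg",np.degrees(np.arctan2(M[1,1],M[0,1])).round(2),"tilt",np.degrees(np.arccos(-M[2,2])).round(2),"F",np.round(s["wrist_force"],1),"open",round(s["opening"],3),"gf",s["grip_force"],"q",np.round(s["joint_positions"],2))
    print("carton-frame tip", np.round([c*d[0]+sn*d[1],-sn*d[0]+c*d[1],p[2]-.022],4)); return p,r
def toc(x,y,ztip):  # carton-frame tip target -> tool offset mm + turn to tool y // carton x
    p,r=st(); c,sn=np.cos(A),np.sin(A); t=np.array([C[0]+c*x-sn*y,C[1]+sn*x+c*y,ztip+.022])
    print("offset",(r.inv().apply(t-p)*1000).round(1)); goal=R.from_matrix(np.array([[-sn,c,0],[c,sn,0],[0,0,-1.]]).T)
    print("turn",(r.inv()*goal).as_rotvec().round(4))
E
python3 -c "
from h import *
toc(0,.155,.2)"
```

```text
t 0.93 tcp [ 0.2777 -0.269   0.381 ] yaw_y deg -2.46 tilt 0.03 F [1.5 0.5 0.2] open 0.33 gf 0.0 q [-1.06 -0.11  1.53  0.    1.72 -1.02]
carton-frame tip [-0.1878 -0.343   0.359 ]
offset [497.4 189.2 159.3]
turn [-0.0001 -0.0005  0.0028]
```

>>> servo_tool(offset=[[497,189,0],[497,189,0],[497,189,0],[497,189,0],[497,189,0],[497,189,0],[497,189,0],[497,189,0],[497,189,0],[497,189,0]], turn=[[0,0,0],[0,0,0],[0,0,0],[0,0,0],[0,0,0],[0,0,0],[0,0,0],[0,0,0],[0,0,0],[0,0,0]], grip=[0,0,0,0,0,0,0,0,0,0])

```text
time_s: 1.77
tcp_pos: [0.4443, 0.1132, 0.3811]
orientation: [0.724, 0.69, -0.0, 0.0]
wrist_force: [1.6, 0.2, -0.0]
opening: 0.004
grip_force: 0.0
```

>>> servo_tool(offset=[[0,0,0],[0,0,0]], turn=[[0,0,0],[0,0,0]], grip=[0,0])

```text
time_s: 1.93
tcp_pos: [0.4441, 0.1128, 0.3803]
orientation: [0.722, 0.692, -0.001, -0.001]
wrist_force: [-0.1, -1.0, -0.3]
opening: 0.007
grip_force: 0.0
```

```bash
python3 -c "
from h import *
toc(0,.155,.2)"
```

```text
t 1.93 tcp [0.4441 0.1128 0.3803] yaw_y deg -2.45 tilt 0.13 F [-0.1 -1.  -0.3] open 0.007 gf 0.0 q [ 0.    0.03  1.4  -0.    1.72  0.05]
carton-frame tip [-0.039   0.0461  0.3583]
offset [108.8  39.7 158.2]
turn [-0.0022  0.0002  0.0029]
```

>>> servo_tool(offset=[[40,15,0],[80,30,0],[109,40,0],[109,40,40],[109,40,80],[109,40,120],[109,40,155],[109,40,168],[109,40,168]], turn=[[0,0,0],[0,0,0],[0,0,0],[0,0,0],[0,0,0],[0,0,0],[0,0,0],[0,0,0],[0,0,0]], grip=[0,0,0,0,0,0,0,0,0])

```text
time_s: 2.68
tcp_pos: [0.4868, 0.2152, 0.2091]
orientation: [0.725, 0.689, -0.004, -0.002]
wrist_force: [0.2, 0.1, -0.4]
opening: 0.003
grip_force: 0.0
```

```bash
python3 -c "
from h import *
toc(0,.155,.19)"
```

```text
t 2.68 tcp [0.4868 0.2152 0.2091] yaw_y deg -2.88 tilt 0.5 F [ 0.2  0.1 -0.4] open 0.003 gf 0.0 q [ 0.21  0.23  1.57 -0.    1.35  0.26]
carton-frame tip [-0.0011  0.1503  0.1871]
offset [ 4.7  1.  -2.9]
turn [-0.0082  0.0027 -0.0045]
```

>>> servo_tool(offset=[[-25,0,0],[-50,0,1],[-66,0,6],[-82,0,16],[-95,0,28],[-104,0,41],[-110,0,54],[-113,0,66],[-114,0,73],[-114,0,75]], turn=[[0,0,0],[0,0,0],[0,0,0],[0,0,0],[0,0,0],[0,0,0],[0,0,0],[0,0,0],[0,0,0],[0,0,0]], grip=[0,0,0,0,0,0,0,0,0,0])

```text
time_s: 3.52
tcp_pos: [0.4843, 0.1026, 0.1387]
orientation: [0.725, 0.689, 0.0, 0.0]
wrist_force: [-0.4, -0.9, 1.5]
opening: 0.006
grip_force: 0.4
```

```bash
python3 -c "
from h import *
toc(0,.04,.113)"
```

```text
t 3.52 tcp [0.4843 0.1026 0.1387] yaw_y deg -2.87 tilt 0.04 F [-0.4 -0.9  1.5] open 0.006 gf 0.41192135046003386 q [-0.02  0.22  1.77 -0.    1.15  0.03]
carton-frame tip [0.0015 0.0377 0.1167]
offset [ 2.3 -1.5  3.7]
turn [ 0.0007  0.0002 -0.0043]
```

Contact is light; press down a little further, watching the force.

>>> servo_tool(offset=[[0,0,2],[0,0,4],[0,0,5]], turn=[[0,0,0],[0,0,0],[0,0,0]], grip=[0,0,0])

```text
time_s: 3.77
tcp_pos: [0.4843, 0.1041, 0.1336]
orientation: [0.724, 0.69, 0.0, 0.0]
wrist_force: [0.5, 0.9, 0.6]
opening: 0.004
grip_force: 0.4
```

```bash
python3 -c "
from h import *
toc(0,.04,.113)"
```

```text
t 3.77 tcp [0.4843 0.1041 0.1336] yaw_y deg -2.72 tilt 0.04 F [0.5 0.9 0.6] open 0.004 gf 0.42513535227044486 q [-0.01  0.23  1.77  0.    1.14  0.03]
carton-frame tip [0.0015 0.0393 0.1116]
offset [ 0.7 -1.5 -1.4]
turn [ 0.0007 -0.     -0.0017]
```

>>> servo_tool(offset=[[0,0,1],[0,0,2],[0,0,3],[0,0,3]], turn=[[0,0,0],[0,0,0],[0,0,0],[0,0,0]], grip=[0,0,0,0])

```text
time_s: 4.1
tcp_pos: [0.484, 0.1041, 0.1301]
orientation: [0.724, 0.69, 0.0, -0.0]
wrist_force: [-0.3, 0.4, 0.4]
opening: 0.005
grip_force: 0.3
```

Run:
```python
from h import *
toc(0,.04,.113)
s=snap("scene"); save(s,"s1.png",1.4)
W=s["W"].reshape(-1,3); c,sn=np.cos(A),np.sin(A); L=np.c_[(W[:,:2]-C)@np.array([[c,-sn],[sn,c]]),W[:,2]]
for x0,x1 in [(-.1,-.04),(.04,.1)]:
  for y0 in np.arange(0,.11,.02):
    k=(L[:,0]>x0)&(L[:,0]<x1)&(L[:,1]>y0)&(L[:,1]<y0+.02)&(L[:,2]<.15)
    print(x0,y0.round(2),k.sum(),np.nanmedian(L[k,2]).round(4) if k.any() else None)
```

```text
t 4.1 tcp [0.484  0.1041 0.1301] yaw_y deg -2.73 tilt 0.0 F [-0.3  0.4  0.4] open 0.005 gf 0.267789684003219 q [-0.01  0.23  1.78  0.    1.13  0.03]
carton-frame tip [0.0012 0.0392 0.1081]
offset [ 0.8 -1.2 -4.9]
turn [-0.     -0.0001 -0.0019]
-0.1 0.0 113 0.0389
-0.1 0.02 145 0.0408
-0.1 0.04 132 0.0385
-0.1 0.06 87 0.0365
-0.1 0.08 2 0.1176
-0.1 0.1 2 0.1153
0.04 0.0 71 0.1458
0.04 0.02 76 0.1403
0.04 0.04 77 0.1337
0.04 0.06 72 0.1269
0.04 0.08 72 0.12
0.04 0.1 82 0.1118
```

View pics/s1.png

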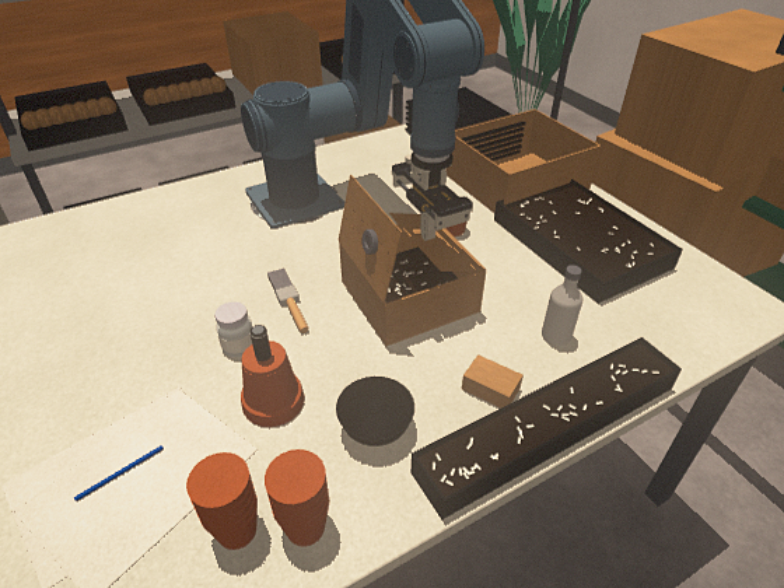

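Run:
```python
from h import *
im=cv2.imread("pics/s1.png"); a=cv2.resize(im[150:350,320:520],(600,600),interpolation=cv2.INTER_CUBIC); cv2.imwrite("pics/c1.png",a)
```

```text
(no output)
```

View pics/c1.png

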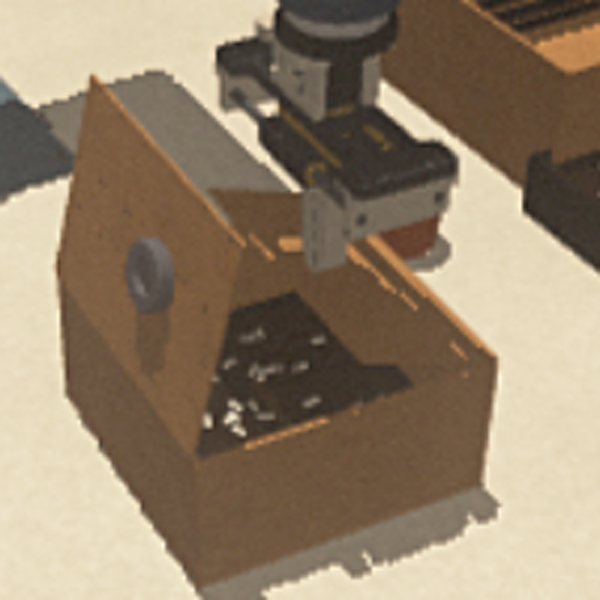

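Run:
```python
from h import *
s=snap("scene"); W=s["W"]; c,sn=np.cos(A),np.sin(A)
L=np.dstack([(W[...,:2]-C)@np.array([[c,-sn],[sn,c]]),W[...,2]])*1000
for (x,y) in [(310,200),(315,240),(325,255),(335,255),(345,240),(325,275),(300,275),(290,290),(290,270),(330,300),(360,300),(400,320),(440,340),(380,360),(260,215),(380,200),(420,180)]:
    u,v=int(round((x/3+320)/1.4)),int(round((y/3+150)/1.4)); print((x,y),L[v,u].round(0))
t=snap("top"); W=t["W"]; L2=np.dstack([(W[...,:2]-C)@np.array([[c,-sn],[sn,c]]),W[...,2]])*1000
for x in (-80,-50,50,80):
  for y in (0,20,40,60,80,100):
    k=(abs(L2[...,0]-x)<5)&(abs(L2[...,1]-y)<5); print(x,y,k.sum(),np.median(L2[k][:,2]).round() if k.any() else '')
```

```text
(310, 200) [ -1.  28. 193.]
(315, 240) [  6.  31. 166.]
(325, 255) [ 16.  32. 159.]
(335, 255) [ 16.  38. 157.]
(345, 240) [ 18.  46. 169.]
(325, 275) [ 15.  33. 141.]
(300, 275) [ 13.  15. 145.]
(290, 290) [-103.   77.   37.]
(290, 270) [ -2.  17. 142.]
(330, 300) [ 40.  22. 141.]
(360, 300) [ 40.  45. 133.]
(400, 320) [ 65.  62. 130.]
(440, 340) [ 90.  76. 125.]
(380, 360) [105.  21. 139.]
(260, 215) [-70.  28. 141.]
(380, 200) [ 93.  20. 252.]
(420, 180) [ 96.  47. 260.]
-80 0 13 35.0
-80 20 0 
-80 40 23 267.0
-80 60 22 266.0
-80 80 157 565.0
-80 100 10 115.0
-50 0 16 35.0
-50 20 0 
-50 40 5 267.0
-50 60 27 265.0
-50 80 142 554.0
-50 100 18 117.0
50 0 12 36.0
50 20 0 
50 40 0 
50 60 0 
50 80 0 
50 100 0 
80 0 29 38.0
80 20 11 268.0
80 40 22 267.0
80 60 22 266.0
80 80 0 
80 100 0
```

The crop shows the gripper over the carton, the finger meeting the flap at (330,268), and the plain flap still about 0.33 rad open (z≈141 mm at y≈20 mm). I'll lift the tool and check the flap before pressing again.

>>> servo_tool(offset=[[0,0,-5],[0,0,-10],[0,0,-15],[0,0,-20],[0,0,-25],[0,0,-30],[0,0,-40],[0,0,-50],[0,0,-60],[0,0,-60]], turn=[[0,0,0],[0,0,0],[0,0,0],[0,0,0],[0,0,0],[0,0,0],[0,0,0],[0,0,0],[0,0,0],[0,0,0]], grip=[0,0,0,0,0,0,0,0,0,0])

```text
time_s: 5.08
tcp_pos: [0.4855, 0.1039, 0.193]
orientation: [0.724, 0.69, 0.002, 0.002]
wrist_force: [0.5, 0.1, 1.3]
opening: 0.005
grip_force: 0.0
```

```bash
cat >> h.py <<'E'
def L_of(n):
    s=snap(n); W=s["W"]; c,sn=np.cos(A),np.sin(A)
    return s,np.dstack([(W[...,:2]-C)@np.array([[c,-sn],[sn,c]]),W[...,2]])
def flap(sg,h,xr=(.05,.1),dev=None,n="scene",zmax=.3):
    s,L=L_of(n); k=(L[...,0]>xr[0])&(L[...,0]<xr[1]); q=L[k]; y=sg*q[:,1]; r=np.hypot(.11-y,q[:,2]-h); th=np.arctan2(q[:,2]-h,.11-y)
    k=(r>.04)&(r<(.108 if sg>0 else .148))&(th>-.1)&(q[:,2]<zmax); print("flap",sg,k.sum(),"angle",np.percentile(th[k],[10,50,90]).round(3))
    return s,L
E
python3 - <<'E'
from h import *
toc(0,.04,.113)
s,L=flap(1,.11)
save(s,"s2.png")
L=L*1000; q=L.reshape(-1,3); k=(abs(q[:,0])<30)&(q[:,1]>10)&(q[:,1]<70)&(q[:,2]>90)&(q[:,2]<260); 
for z in range(90,260,10):
    m=k&(q[:,2]>=z)&(q[:,2]<z+10)
    if m.any(): print(z,m.sum(),q[m].min(0).round(),q[m].max(0).round())
a=cv2.resize(s["img"][90:260,220:390,::-1],(600,600),interpolation=cv2.INTER_CUBIC); cv2.imwrite("pics/c2.png",a)
E
```

```text
t 5.08 tcp [0.4855 0.1039 0.193 ] yaw_y deg -2.75 tilt 0.25 F [0.5 0.1 1.3] open 0.005 gf 0.0 q [-0.01  0.17  1.69  0.    1.28  0.03]
carton-frame tip [0.0027 0.0391 0.171 ]
offset [ 0.9 -3.  58. ]
turn [ 0.0044 -0.0001 -0.0022]
flap 1 206 angle [0.344 0.363 0.391]
120 34 [-28.  51. 126.] [ 29.  70. 130.]
130 99 [-30.  28. 131.] [ 29.  64. 140.]
140 71 [-28.  10. 140.] [ 29.  32. 147.]
200 14 [ -5.  29. 201.] [ 14.  46. 210.]
210 27 [ -5.  28. 211.] [ 19.  49. 220.]
220 36 [ -8.  28. 220.] [ 19.  46. 230.]
230 35 [-11.  27. 230.] [ 21.  45. 240.]
240 35 [ -9.  28. 241.] [ 21.  41. 250.]
250 30 [ -8.  28. 250.] [ 22.  40. 260.]
```

View pics/c2.png

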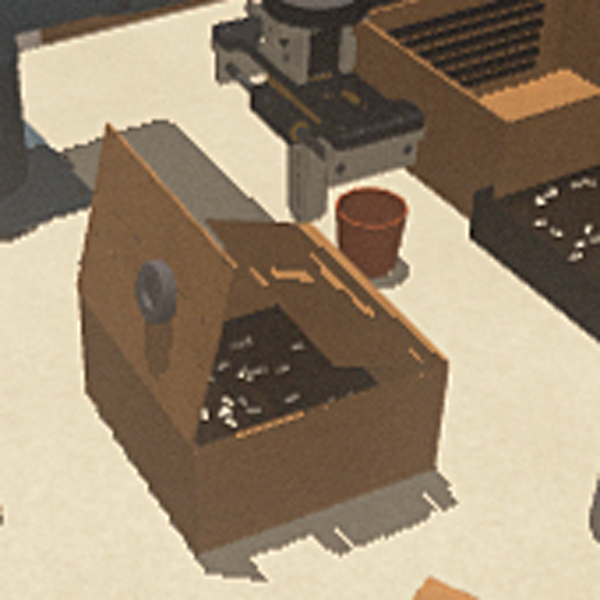

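Run:
```python
from h import *
for n in ["scene","top"]:
    W=np.load(n+"0.npy").reshape(-1,3); k=(W[:,0]>.05)&(W[:,0]<.3)&(W[:,1]>-.62)&(W[:,1]<-.4)&(W[:,2]>.12)&(W[:,2]<.30); q=W[k]
    print(n,k.sum(),q[:,2].min() if k.any() else '')
    for z in np.arange(.12,.3,.01):
        m=(q[:,2]>=z)&(q[:,2]<z+.01)
        if m.any(): print(z.round(2),m.sum(),q[m].min(0).round(3),q[m].max(0).round(3))
```

```text
scene 447 0.2169332328020679
0.21 5 [ 0.162 -0.569  0.217] [ 0.196 -0.473  0.22 ]
0.22 43 [ 0.154 -0.582  0.22 ] [ 0.202 -0.464  0.23 ]
0.23 59 [ 0.151 -0.582  0.23 ] [ 0.203 -0.462  0.24 ]
0.24 54 [ 0.15  -0.584  0.24 ] [ 0.202 -0.462  0.25 ]
0.25 62 [ 0.152 -0.583  0.25 ] [ 0.203 -0.461  0.26 ]
0.26 65 [ 0.153 -0.584  0.26 ] [ 0.202 -0.461  0.27 ]
0.27 65 [ 0.15  -0.585  0.27 ] [ 0.201 -0.46   0.28 ]
0.28 66 [ 0.152 -0.586  0.28 ] [ 0.202 -0.46   0.289]
0.29 28 [ 0.148 -0.581  0.29 ] [ 0.203 -0.463  0.296]
top 204 0.21615681067011538
0.21 6 [ 0.177 -0.571  0.216] [ 0.195 -0.567  0.22 ]
0.22 48 [ 0.144 -0.579  0.22 ] [ 0.197 -0.463  0.23 ]
0.23 50 [ 0.143 -0.577  0.23 ] [ 0.197 -0.461  0.24 ]
0.24 34 [ 0.16  -0.577  0.241] [ 0.198 -0.463  0.25 ]
0.25 24 [ 0.161 -0.577  0.25 ] [ 0.198 -0.467  0.259]
0.26 20 [ 0.179 -0.578  0.26 ] [ 0.198 -0.565  0.27 ]
0.27 10 [ 0.181 -0.57   0.271] [ 0.189 -0.566  0.278]
0.28 9 [ 0.186 -0.568  0.28 ] [ 0.193 -0.566  0.29 ]
0.29 3 [ 0.193 -0.568  0.29 ] [ 0.194 -0.565  0.294]
```

Both cameras put the real fingertips about 8 mm above the reported TCP height, so the flap was only partly pushed. I'll use that offset and keep pressing.

>>> servo_tool(offset=[[0,0,20],[0,0,45],[0,0,60],[0,0,68],[0,0,74],[0,0,79],[0,0,83],[0,0,86],[0,0,88],[0,0,88]], turn=[[0,0,0],[0,0,0],[0,0,0],[0,0,0],[0,0,0],[0,0,0],[0,0,0],[0,0,0],[0,0,0],[0,0,0]], grip=[0,0,0,0,0,0,0,0,0,0])

```text
time_s: 5.97
tcp_pos: [0.4844, 0.1038, 0.1033]
orientation: [0.724, 0.69, 0.0, 0.001]
wrist_force: [-0.7, -1.3, 4.3]
opening: 0.005
grip_force: 2.4
```

```bash
sed -i 's/ztip+.022/ztip-.0075/; s/p\[2\]-.022/p[2]+.0075/' h.py
python3 - <<'E'
from h import *
toc(0,.04,.113); flap(1,.113)
E
```

```text
t 5.97 tcp [0.4844 0.1038 0.1033] yaw_y deg -2.75 tilt 0.07 F [-0.7 -1.3  4.3] open 0.005 gf 2.357731880620122 q [-0.01  0.26  1.81 -0.    1.07  0.03]
carton-frame tip [0.0017 0.0389 0.1108]
offset [ 1.1 -1.7 -2.2]
turn [ 0.0013  0.0001 -0.0022]
flap 1 309 angle [-0.019  0.004  0.049]
```

>>> servo_tool(offset=[[0,0,2],[0,0,2],[0,0,-30],[0,0,-70],[0,0,-110],[0,0,-150],[0,0,-190],[0,-10,-220],[-40,-27,-225],[-80,-27,-225]], turn=[[0,0,0],[0,0,0],[0,0,0],[0,0,0],[0,0,0],[0,0,0],[0,0,0],[0,0,0],[0,0,0],[0,0,0]], grip=[0,0,0,0,0,0,0,0,0,0])

```text
time_s: 6.85
tcp_pos: [0.4529, 0.027, 0.3311]
orientation: [0.722, 0.692, 0.002, 0.003]
wrist_force: [1.5, -0.6, -0.5]
opening: 0.001
grip_force: 0.0
```

>>> servo_tool(offset=[[-40,0,0],[-80,0,0],[-110,0,0],[-110,0,0]], turn=[[0,0,0],[0,0,0],[0,0,0],[0,0,0]], grip=[0,0,0,0])

```text
time_s: 7.18
tcp_pos: [0.4478, -0.0893, 0.3274]
orientation: [0.726, 0.688, -0.001, 0.001]
wrist_force: [0.4, -0.3, 0.7]
opening: 0.003
grip_force: 0.0
```

Run:
```python
from h import *
toc(-.025,-.155,.24); flap(1,.113)
```

```text
t 7.18 tcp [ 0.4478 -0.0893  0.3274] yaw_y deg -3.05 tilt 0.15 F [ 0.4 -0.3  0.7] open 0.003 gf 0.0 q [-0.44  0.03  1.52 -0.    1.59 -0.39]
carton-frame tip [-0.0261 -0.1556  0.3349]
offset [ 0.9  1.  94.9]
turn [ 0.0006  0.0026 -0.0075]
flap 1 285 angle [-0.024  0.003  0.028]
```

>>> servo_tool(offset=[[0,0,40],[0,0,75],[0,0,95],[30,0,95],[55,0,94],[70,0,97],[85,0,101],[97,0,106],[108,0,112],[118,0,119]], turn=[[0,0,0],[0,0,0],[0,0,0],[0,0,0],[0,0,0],[0,0,0],[0,0,0],[0,0,0],[0,0,0],[0,0,0]], grip=[0,0,0,0,0,0,0,0,0,0])

```text
time_s: 8.07
tcp_pos: [0.4537, 0.0352, 0.2084]
orientation: [0.723, 0.69, 0.0, 0.0]
wrist_force: [-0.4, -0.5, -0.1]
opening: 0.006
grip_force: 0.3
```

Run:
```python
from h import *
toc(-.025,.0125,.117); flap(-1,.117)
```

```text
t 8.07 tcp [0.4537 0.0352 0.2084] yaw_y deg -2.67 tilt 0.07 F [-0.4 -0.5 -0.1] open 0.006 gf 0.2692047128584818 q [-0.17  0.09  1.75  0.    1.31 -0.12]
carton-frame tip [-0.0259 -0.031   0.2159]
offset [43.5  0.7 98.9]
turn [ 0.0012 -0.0001 -0.0009]
flap -1 747 angle [-0.032  0.862  0.889]
```

>>> servo_tool(offset=[[6,0,8],[12,0,16],[20,0,27],[27,0,38],[33,0,50],[37,0,61],[40,0,72],[42,0,82],[43,0,92],[43,0,98]], turn=[[0,0,0],[0,0,0],[0,0,0],[0,0,0],[0,0,0],[0,0,0],[0,0,0],[0,0,0],[0,0,0],[0,0,0]], grip=[0,0,0,0,0,0,0,0,0,0])

```text
time_s: 8.95
tcp_pos: [0.455, 0.0766, 0.1088]
orientation: [0.724, 0.69, -0.0, -0.001]
wrist_force: [-1.3, 0.4, 0.0]
opening: 0.005
grip_force: 0.2
```

>>> servo_tool(offset=[[0,0,1],[0,0,2],[0,0,3],[0,0,3]], turn=[[0,0,0],[0,0,0],[0,0,0],[0,0,0]], grip=[0,0,0,0])

```text
time_s: 9.28
tcp_pos: [0.4559, 0.0763, 0.1075]
orientation: [0.724, 0.69, 0.0, 0.0]
wrist_force: [-0.2, 0.2, -0.5]
opening: 0.003
grip_force: 0.0
```

Run:
```python
from h import *
toc(-.025,.0125,.117); flap(-1,.117)
```

```text
t 9.28 tcp [0.4559 0.0763 0.1075] yaw_y deg -2.77 tilt 0.04 F [-0.2  0.2 -0.5] open 0.003 gf 0.0 q [-0.08  0.2   1.88 -0.    1.06 -0.03]
carton-frame tip [-0.0256  0.0102  0.115 ]
offset [ 2.3  0.6 -2. ]
turn [ 0.0007  0.     -0.0025]
flap -1 581 angle [-0.015  0.005  0.782]
```

>>> servo_tool(offset=[[0,0,1],[0,0,2],[0,0,3],[0,0,4]], turn=[[0,0,0],[0,0,0],[0,0,0],[0,0,0]], grip=[0,0,0,0])

```text
time_s: 9.67
tcp_pos: [0.4564, 0.0764, 0.1065]
orientation: [0.724, 0.69, 0.001, 0.001]
wrist_force: [-10.5, 0.8, 34.8]
opening: 0.003
grip_force: 17.8
```

>>> servo_tool(offset=[[0,0,-10],[0,0,-45],[0,0,-85],[0,0,-125],[0,0,-165],[-20,10,-195],[-55,25,-195],[-92,42,-195],[-130,59,-195],[-167,76,-195]], turn=[[0,0,0],[0,0,0],[0,0,0],[0,0,0],[0,0,0],[0,0,0],[0,0,0],[0,0,0],[0,0,0],[0,0,0]], grip=[0,0,0,0,0,0,0,70,70,70])

```text
time_s: 10.5
tcp_pos: [0.524, -0.0957, 0.2991]
orientation: [0.724, 0.69, 0.0, 0.001]
wrist_force: [0.7, -0.3, 0.2]
opening: 0.17
grip_force: 0.0
```

>>> servo_tool(offset=[[-37,17,0],[-75,34,0],[-112,51,0],[-150,68,0],[-180,85,0],[-191,88,0],[-191,88,0],[-191,88,0]], turn=[[0,0,0],[0,0,0],[0,0,0],[0,0,0],[0,0,0],[0,0,0],[0,0,0],[0,0,0]], grip=[70,70,70,70,70,70,70,70])

```text
time_s: 11.17
tcp_pos: [0.6019, -0.2888, 0.2977]
orientation: [0.724, 0.69, 0.0, -0.001]
wrist_force: [-0.4, 0.4, 0.2]
opening: 0.729
grip_force: 0.0
```

Run:
```python
from h import *
p,r=st(); print("to probe",(r.inv().apply(np.array([.6035,-.290,.125])-p)*1000).round(1))
for n in ["scene","top"]:
    s,L=L_of(n); save(s,n+"3.png",1.4); I=s["img"].astype(int)
    for x0,x1 in [(-.1,-.05),(-.05,-.02),(.07,.1)]:
        print(n,x0,[ (round(y,2),float(np.median(L[(L[...,0]>x0)&(L[...,0]<x1)&(abs(L[...,1]-y)<.007)][:,2]).round(4))) for y in (-.1,-.06,-.02,.02,.035,.06,.1)])
    # ring rim
    k=(abs(L[...,0])<.08)&(abs(L[...,1]+.03)<.06)&(L[...,2]>.1235)&(L[...,2]<.135); q=L[k]
    (cx,cy),rad=cv2.minEnclosingCircle((q[:,:2]*1000).astype(np.float32)); print("ring",k.sum(),cx,cy,rad,np.median(q[:,2]),q.mean(0),q.min(0),q.max(0))
    W=s["W"]; k=(W[...,0]>.57)&(W[...,0]<.64)&(W[...,1]>-.33)&(W[...,1]<-.25)&(W[...,2]>.174)&(W[...,2]<.19); print("handle",k.sum(),W[k].min(0),W[k].max(0))
    m=(L[...,2]>.1)&(L[...,2]<.12)&(abs(L[...,0])<.14)&(abs(L[...,1])<.14); print("lid rect",cv2.minAreaRect((L[m][:,:2]*1000).astype(np.float32)))
```

```text
t 11.17 tcp [ 0.6019 -0.2888  0.2977] yaw_y deg -2.8 tilt 0.09 F [-0.4  0.4  0.2] open 0.729 gf 0.0 q [-0.61  0.44  1.06  0.    1.64 -0.57]
carton-frame tip [ 0.1369 -0.3479  0.3052]
to probe [ -1.4   1.8 172.7]
scene -0.1 [(-0.1, 0.117), (-0.06, 0.1172), (-0.02, 0.117), (0.02, 0.1171), (0.04, 0.1166), (0.06, 0.113), (0.1, 0.1129)]
scene -0.05 [(-0.1, 0.1176), (-0.06, 0.1174), (-0.02, 0.1174), (0.02, 0.1168), (0.04, 0.1165), (0.06, 0.113), (0.1, 0.1135)]
scene 0.07 [(-0.1, 0.1168), (-0.06, 0.1175), (-0.02, 0.1172), (0.02, 0.1169), (0.04, 0.1168), (0.06, 0.1132), (0.1, 0.1126)]
ring 128 27.734434127807617 -30.45587730407715 23.989599227905273 0.12751950107500737 [ 0.02841057 -0.03198234  0.12757313] [ 0.0041058  -0.05336918  0.12363237] [ 0.05172393 -0.00871721  0.13169628]
handle 98 [ 0.59139869 -0.3028148   0.17430772] [ 0.61777155 -0.2770435   0.18424317]
lid rect ((1.3688201904296875, -0.7542724609375), (222.02584838867188, 224.97230529785156), 89.62638854980469)
top -0.1 [(-0.1, 0.1167), (-0.06, 0.117), (-0.02, 0.1165), (0.02, 0.1168), (0.04, 0.1164), (0.06, 0.1129), (0.1, 0.1125)]
top -0.05 [(-0.1, 0.1169), (-0.06, 0.1171), (-0.02, 0.1167), (0.02, 0.1165), (0.04, 0.1158), (0.06, 0.1124), (0.1, 0.1125)]
top 0.07 [(-0.1, 0.1168), (-0.06, 0.1172), (-0.02, 0.1167), (0.02, 0.1171), (0.04, 0.1159), (0.06, 0.1127), (0.1, 0.1131)]
ring 207 24.17945671081543 -31.785442352294922 22.67964744567871 0.1276792182933868 [ 0.02399069 -0.03163633  0.12776743] [ 0.0021054  -0.05440614  0.12354847] [ 0.04651175 -0.01025394  0.13323087]
handle 44 [ 0.59275897 -0.29403367  0.17435073] [ 0.61394461 -0.27792756  0.18317955]
lid rect ((-0.45008087158203125, -1.5201416015625), (220.08865356445312, 220.25009155273438), 89.57955932617188)
```

View pics/scene3.png

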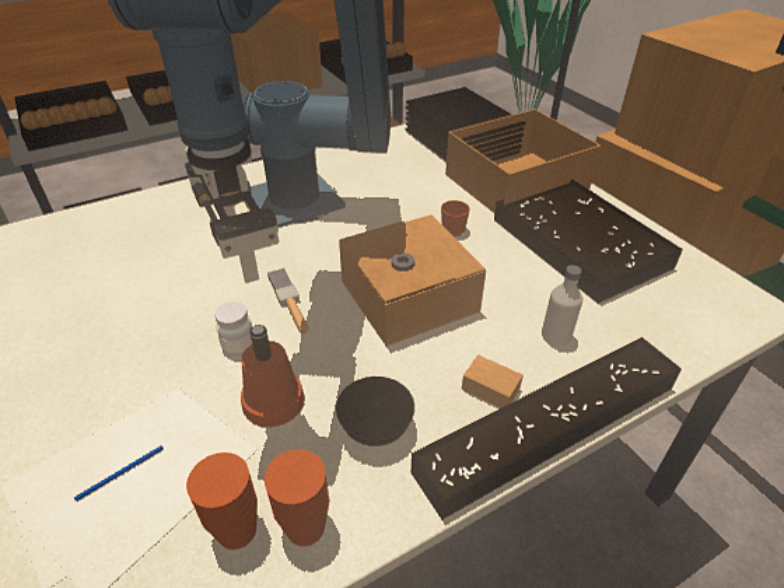

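The picture shows the carton closed, with the lap flap over the plain flap and the ring at (403,261). The gripper is open above the pot and probe, whose top is at (260,330).

>>> servo_tool(offset=[[-1,2,35],[-1,2,75],[-1,2,110],[-1,2,135],[-1,2,155],[-1,2,165],[-1,2,168],[-1,2,168]], turn=[[0,0,0],[0,0,0],[0,0,0],[0,0,0],[0,0,0],[0,0,0],[0,0,0],[0,0,0]], grip=[70,70,70,70,70,70,70,70])

```text
time_s: 11.93
tcp_pos: [0.6043, -0.289, 0.1309]
orientation: [0.723, 0.69, 0.0, 0.0]
wrist_force: [-0.5, -0.9, 0.7]
opening: 0.75
grip_force: 0.0
```

>>> servo_tool(offset=[[0,0,0],[0,0,0],[0,0,0],[0,0,0],[0,0,0],[0,0,0],[0,0,0],[0,0,0],[0,0,0],[0,0,0]], turn=[[0,0,0],[0,0,0],[0,0,0],[0,0,0],[0,0,0],[0,0,0],[0,0,0],[0,0,0],[0,0,0],[0,0,0]], grip=[60,50,40,30,20,15,15,15,15,15], force=15)

```text
time_s: 12.77
tcp_pos: [0.6041, -0.2902, 0.1303]
orientation: [0.724, 0.69, -0.0, -0.0]
wrist_force: [0.3, 0.1, 1.1]
opening: 0.274
grip_force: 15.0
```

Run:
```python
from h import *
st(); s,L=L_of("scene"); W=s["W"]
a=cv2.resize(s["img"][170:320,120:270,::-1],(600,600),interpolation=cv2.INTER_CUBIC); cv2.imwrite("pics/c4.png",a)
```

```text
t 12.77 tcp [ 0.6041 -0.2902  0.1303] yaw_y deg -2.75 tilt 0.01 F [0.3 0.1 1.1] open 0.274 gf 14.989624321460724 q [-0.61  0.53  1.33 -0.    1.29 -0.57]
carton-frame tip [ 0.1392 -0.3492  0.1378]
```

View pics/c4.png

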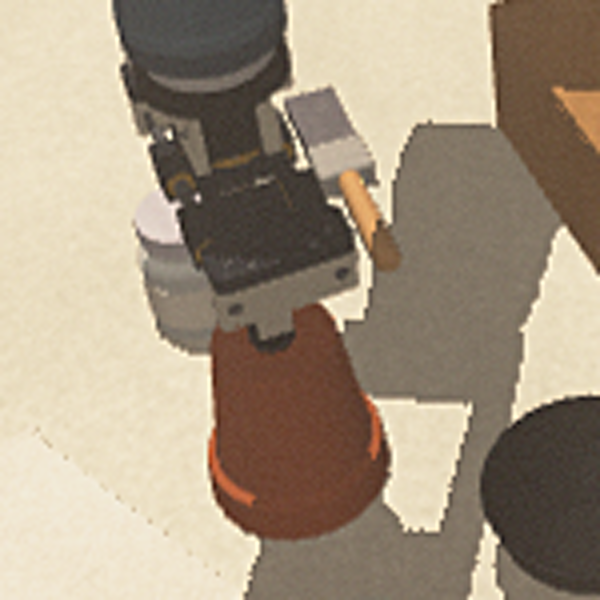

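>>> servo_tool(offset=[[0,0,0],[0,0,0],[0,0,-10],[0,0,-30],[0,0,-60],[0,0,-90],[0,0,-120],[0,0,-145],[0,0,-160],[0,0,-160]], turn=[[0,0,0],[0,0,0],[0,0,0],[0,0,0],[0,0,0],[0,0,0],[0,0,0],[0,0,0],[0,0,0],[0,0,0]], grip=[15,15,15,15,15,15,15,15,15,15], force=25)

```text
time_s: 13.65
tcp_pos: [0.6057, -0.2909, 0.2957]
orientation: [0.724, 0.69, 0.001, 0.004]
wrist_force: [0.5, 0.6, -0.1]
opening: 0.275
grip_force: 25.0
```

Run:
```python
from h import *
p,r=st(); print("to ring",(r.inv().apply(np.array([.505,.033,p[2]])-p)*1000).round(1))
s=snap("scene"); W=s["W"]; q=W.reshape(-1,3)
for z in np.arange(.14,.34,.01):
    k=(abs(q[:,0]-p[0])<.03)&(abs(q[:,1]-p[1])<.03)&(q[:,2]>=z)&(q[:,2]<z+.01)
    if k.any(): print(z.round(2),k.sum(),q[k].min(0).round(4),q[k].max(0).round(4))
```

```text
t 13.65 tcp [ 0.6057 -0.2909  0.2957] yaw_y deg -2.74 tilt 0.49 F [ 0.5  0.6 -0.1] open 0.275 gf 24.986515939235687 q [-0.61  0.45  1.06  0.    1.63 -0.57]
carton-frame tip [ 0.1408 -0.3498  0.3032]
to ring [ 318.7 -116.1   -2.2]
0.17 5 [ 0.6051 -0.2948  0.1757] [ 0.6114 -0.2901  0.1796]
0.18 13 [ 0.6064 -0.2946  0.1809] [ 0.6106 -0.2886  0.1897]
0.19 13 [ 0.6059 -0.2949  0.1909] [ 0.6118 -0.288   0.1997]
0.2 10 [ 0.608  -0.2942  0.2012] [ 0.6112 -0.2876  0.2098]
0.21 15 [ 0.6071 -0.2948  0.2106] [ 0.6122 -0.2875  0.22  ]
0.22 12 [ 0.6064 -0.2949  0.2209] [ 0.6114 -0.288   0.2291]
0.23 15 [ 0.6063 -0.2948  0.2305] [ 0.6113 -0.2871  0.2393]
0.24 13 [ 0.6058 -0.2941  0.2406] [ 0.611  -0.2867  0.2494]
0.25 18 [ 0.603  -0.2946  0.2501] [ 0.6132 -0.2867  0.2599]
0.26 14 [ 0.6063 -0.2942  0.2601] [ 0.6121 -0.2879  0.2692]
0.27 13 [ 0.6052 -0.2943  0.2705] [ 0.6109 -0.2877  0.2792]
0.28 21 [ 0.6075 -0.3031  0.2849] [ 0.6192 -0.2782  0.2897]
0.29 47 [ 0.6045 -0.3032  0.2905] [ 0.6204 -0.2812  0.2999]
0.3 20 [ 0.6013 -0.3032  0.3009] [ 0.6267 -0.2787  0.3092]
0.31 34 [ 0.6042 -0.3034  0.3104] [ 0.6353 -0.2839  0.32  ]
0.32 54 [ 0.6022 -0.3034  0.32  ] [ 0.6353 -0.2843  0.33  ]
0.33 44 [ 0.6114 -0.3018  0.33  ] [ 0.6356 -0.2837  0.3398]
```

>>> servo_tool(offset=[[15,-5,0],[45,-16,0],[80,-29,0],[115,-42,0],[150,-55,0],[185,-67,0],[220,-80,0],[250,-91,0],[280,-102,0],[300,-109,0]], turn=[[0,0,0],[0,0,0],[0,0,0],[0,0,0],[0,0,0],[0,0,0],[0,0,0],[0,0,0],[0,0,0],[0,0,0]], grip=[15,15,15,15,15,15,15,15,15,15])

```text
time_s: 14.53
tcp_pos: [0.5075, 0.0177, 0.2886]
orientation: [0.723, 0.69, -0.001, -0.002]
wrist_force: [0.6, -0.7, -0.6]
opening: 0.277
grip_force: 25.0
```

>>> servo_tool(offset=[[10,-4,0],[18,-7,0],[18,-7,0],[18,-7,0],[18,-7,0]], turn=[[0,0,0],[0,0,0],[0,0,0],[0,0,0],[0,0,0]], grip=[15,15,15,15,15])

```text
time_s: 14.95
tcp_pos: [0.504, 0.032, 0.2898]
orientation: [0.724, 0.69, -0.0, -0.0]
wrist_force: [-0.1, 0.1, -1.3]
opening: 0.272
grip_force: 25.0
```

```bash
cat > rel.py <<'E'
from h import *
from scipy.optimize import least_squares
# stem axis fit (r=4) and ring annulus centre fit, all in world xy, per camera
def stem(q,cam,p,zlo,zhi):
    k=(abs(q[:,0]-p[0])<.02)&(abs(q[:,1]-p[1])<.02)&(q[:,2]>zlo)&(q[:,2]<zhi); s=q[k]
    if len(s)<15: return None
    # silhouette-free: mean of visible half lies 2r/pi*~.785 toward camera; use fit of cylinder r=4 mm
    f=lambda v: np.hypot(s[:,0]-v[0]-v[2]*(s[:,2]-.15),s[:,1]-v[1]-v[3]*(s[:,2]-.15))-.004
    d=(cam[:2]-p[:2]); d/=np.linalg.norm(d)
    v0=np.r_[np.median(s[:,:2],0)-.003*d,0,0]; r=least_squares(f,v0,loss="soft_l1",f_scale=.001)
    return r.x,len(s),np.abs(r.fun).mean()
def go(zlo,zhi):
    p,r=st(); rg=[]; sm=[]
    for n in ["scene","top"]:
        s=snap(n); W=s["W"]; q=W.reshape(-1,3); cam=s["cam_to_world"][:3,3]
        k=(np.hypot(q[:,0]-.505,q[:,1]-.033)<.027)&(q[:,2]>.1245)&(q[:,2]<.1315); a=q[k][:,:2]
        if len(a)>20:
            g=lambda v: np.clip(np.abs(np.hypot(a[:,0]-v[0],a[:,1]-v[1])-.017)-.006,0,None)
            c=least_squares(g,np.median(a,0)).x; (ex,ey),er=cv2.minEnclosingCircle((a*1000).astype(np.float32)); print(n,"ring",k.sum(),c.round(4),"encl",round(ex,1),round(ey,1),round(er,1))
        t=stem(q,cam,p,zlo,zhi)
        if t: print(n,"stem",t[0].round(4),t[1],t[2].round(4),"lowest",np.nanmin(q[(abs(q[:,0]-p[0])<.012)&(abs(q[:,1]-p[1])<.012)&(q[:,2]>.14)][:,2]).round(4))
    return s
E
python3 -c "
from rel import *
go(.18,.27)"
```

```text
t 14.95 tcp [0.504  0.032  0.2898] yaw_y deg -2.81 tilt 0.04 F [-0.1  0.1 -1.3] open 0.272 gf 24.986362159252167 q [-0.16  0.13  1.5  -0.    1.51 -0.11]
carton-frame tip [ 0.0245 -0.0319  0.2973]
scene ring 122 [0.5071 0.0327] encl 507.8 33.2 24.5
scene stem [ 0.5048  0.0327 -0.0075 -0.0065] 93 0.0008 lowest 0.169
```

>>> servo_tool(offset=[[0,1,5],[0,2.3,15],[0,2.3,23],[0,2.3,28],[0,2.3,28],[0,2.3,28]], turn=[[0,0,0],[0,0,0],[0,0,0],[0,0,0],[0,0,0],[0,0,0]], grip=[15,15,15,15,15,15])

```text
time_s: 15.55
tcp_pos: [0.5056, 0.0331, 0.2616]
orientation: [0.724, 0.69, -0.0, -0.001]
wrist_force: [-0.1, -0.1, -0.1]
opening: 0.276
grip_force: 25.0
```

Run:
```python
from rel import *
go(.15,.24); go(.15,.24)
s=snap("scene"); T=s["cam_to_world"]; 
def pix(P):
    c=np.linalg.inv(T)@np.r_[P,1]; return np.array([s["fx"]*c[0]/c[2]+s["cx"],s["fy"]*c[1]/c[2]+s["cy"]])
u,v=pix(np.array([.506,.033,.14])).astype(int); print(u,v)
a=cv2.resize(s["img"][v-30:v+30,u-40:u+40,::-1],(800,600),interpolation=cv2.INTER_CUBIC); cv2.imwrite("pics/c5.png",a); print("crop origin",u-40,v-30,"x10")
```

```text
t 15.55 tcp [0.5056 0.0331 0.2616] yaw_y deg -2.75 tilt 0.08 F [-0.1 -0.1 -0.1] open 0.276 gf 24.986377358436584 q [-0.16  0.15  1.54  0.    1.45 -0.11]
carton-frame tip [ 0.026  -0.0308  0.2691]
scene ring 116 [0.5063 0.0329] encl 505.4 30.7 25.8
scene stem [ 0.5053  0.0334  0.0006 -0.0049] 85 0.001 lowest 0.143
t 15.65 tcp [0.506  0.033  0.2625] yaw_y deg -2.74 tilt 0.02 F [ 0.  -0.1 -0.3] open 0.282 gf 24.986433684825897 q [-0.16  0.15  1.54  0.    1.45 -0.11]
carton-frame tip [ 0.0265 -0.0308  0.27  ]
scene ring 114 [0.5053 0.0319] encl 505.2 32.0 24.3
scene stem [ 0.5058  0.0334 -0.0031 -0.013 ] 83 0.0009 lowest 0.1425
287 181
crop origin 247 151 x10
```

View pics/c5.png

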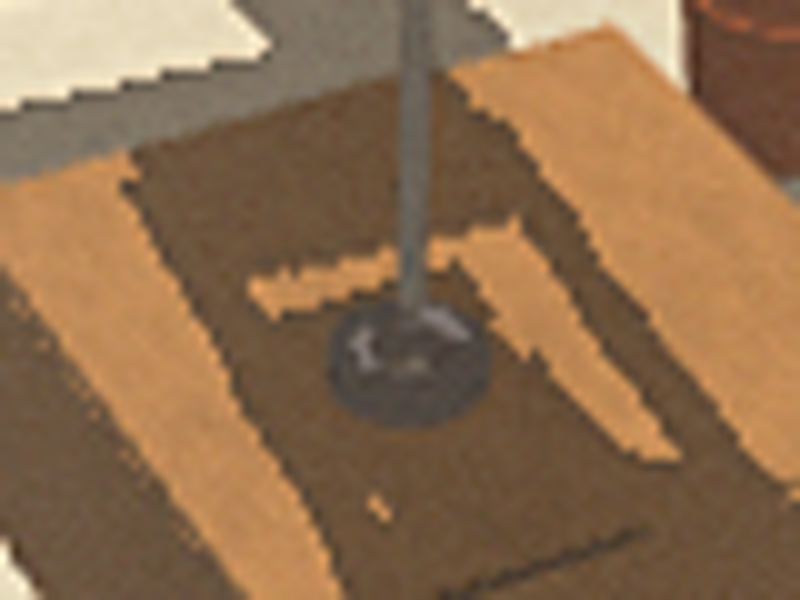

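The crop shows the stem tip at (411,305) just above the ring. The ring's rim is centred near (409,347), and the projection fits a tip about 14 mm above it, so it is centred to within about 1 mm. Lowering.

>>> servo_tool(offset=[[-0.7,0.5,0],[-0.7,0.5,4],[-0.7,0.5,10],[-0.7,0.5,16],[-0.7,0.5,22],[-0.7,0.5,28],[-0.7,0.5,34],[-0.7,0.5,38],[-0.7,0.5,40],[-0.7,0.5,40]], turn=[[0,0,0],[0,0,0],[0,0,0],[0,0,0],[0,0,0],[0,0,0],[0,0,0],[0,0,0],[0,0,0],[0,0,0]], grip=[15,15,15,15,15,15,15,15,15,15])

```text
time_s: 16.63
tcp_pos: [0.5061, 0.0323, 0.2217]
orientation: [0.724, 0.69, -0.0, -0.0]
wrist_force: [-1.3, 0.3, -1.4]
opening: 0.275
grip_force: 25.0
```

Run:
```python
from rel import *
go(.135,.205); s=go(.135,.205)
s=snap("scene")
a=cv2.resize(s["img"][151:211,247:327,::-1],(800,600),interpolation=cv2.INTER_CUBIC); cv2.imwrite("pics/c6.png",a)
```

```text
t 16.63 tcp [0.5061 0.0323 0.2217] yaw_y deg -2.75 tilt 0.06 F [-1.3  0.3 -1.4] open 0.275 gf 24.98642474412918 q [-0.16  0.17  1.61  0.    1.36 -0.11]
carton-frame tip [ 0.0265 -0.0315  0.2292]
scene ring 115 [0.5043 0.0341] encl 505.6 32.8 24.3
scene stem [0.5058 0.0322 0.0176 0.0096] 60 0.0011 lowest 0.1401
t 16.73 tcp [0.5065 0.0322 0.2224] yaw_y deg -2.75 tilt 0.01 F [-0.1  0.2 -1. ] open 0.274 gf 24.986482858657837 q [-0.16  0.17  1.61 -0.    1.36 -0.11]
carton-frame tip [ 0.027  -0.0316  0.2299]
scene ring 113 [0.5066 0.0354] encl 508.0 31.9 23.5
scene stem [0.506  0.0327 0.0281 0.0079] 61 0.0008 lowest 0.1405
```

View pics/c6.png

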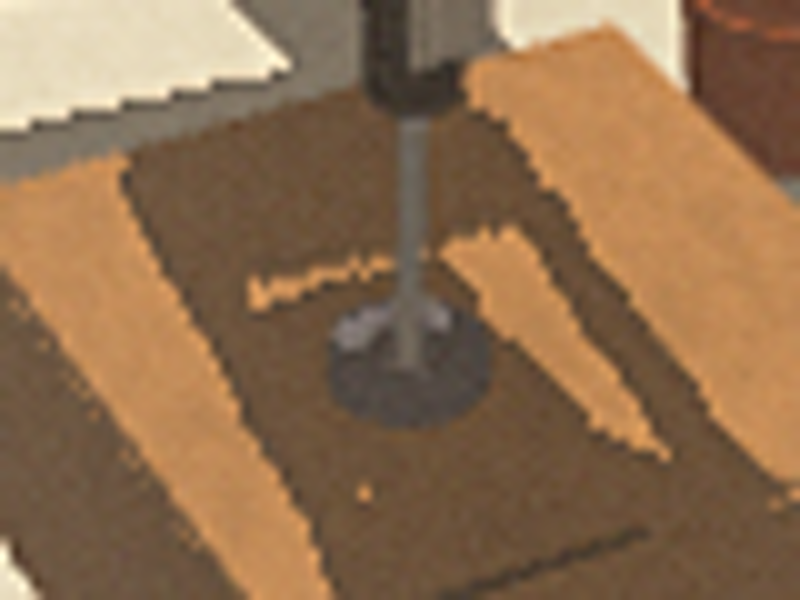

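The crop shows the stem inside the bore, at x≈409 with the ring centred at 409, and the wrist force is just the probe's weight. I'll do the last 29 mm now.

>>> servo_tool(offset=[[0,0,4],[0,0,10],[0,0,16],[0,0,22],[0,0,26],[0,0,29],[0,0,29],[0,0,29],[0,0,29],[0,0,29]], turn=[[0,0,0],[0,0,0],[0,0,0],[0,0,0],[0,0,0],[0,0,0],[0,0,0],[0,0,0],[0,0,0],[0,0,0]], grip=[15,15,15,15,15,15,15,15,15,15])

```text
time_s: 17.72
tcp_pos: [0.5066, 0.0322, 0.1936]
orientation: [0.724, 0.69, 0.0, 0.0]
wrist_force: [-0.4, 0.8, -0.4]
opening: 0.276
grip_force: 25.0
```

Run:
```python
from rel import *
go(.135,.178); s=snap("scene"); q=s["W"].reshape(-1,3)
for z in np.arange(.13,.21,.004):
    k=(abs(q[:,0]-.506)<.025)&(abs(q[:,1]-.0325)<.025)&(q[:,2]>=z)&(q[:,2]<z+.004)
    if k.any(): print(z.round(3),k.sum(),(np.ptp(q[k],axis=0)*1000).round(1), q[k].mean(0).round(4))
a=cv2.resize(s["img"][151:211,247:327,::-1],(800,600),interpolation=cv2.INTER_CUBIC); cv2.imwrite("pics/c7.png",a)
```

```text
t 17.72 tcp [0.5066 0.0322 0.1936] yaw_y deg -2.75 tilt 0.03 F [-0.4  0.8 -0.4] open 0.276 gf 24.98639702796936 q [-0.16  0.19  1.66  0.    1.29 -0.11]
carton-frame tip [ 0.0271 -0.0316  0.2011]
scene ring 122 [0.5069 0.0357] encl 506.6 32.7 23.5
scene stem [ 0.5069  0.0325 -0.0014  0.0212] 36 0.0011 lowest 0.1412
0.13 8 [28.8 37.5  3. ] [0.5065 0.0315 0.1312]
0.134 2 [4.  0.7 2.5] [0.5097 0.0307 0.1362]
0.138 2 [0.1 3.1 1.2] [0.5096 0.0307 0.1395]
0.142 4 [4.6 3.4 1.8] [0.5095 0.0307 0.1446]
0.146 3 [2.1 5.8 2.2] [0.5093 0.0323 0.149 ]
0.15 3 [1.9 6.5 2.8] [0.5089 0.0325 0.152 ]
0.154 4 [2.6 5.6 2.3] [0.509  0.0332 0.1561]
0.158 3 [5.5 0.5 2.9] [0.5086 0.0305 0.1604]
0.162 3 [1.1 3.8 2.4] [0.5101 0.0337 0.1636]
0.166 3 [1.8 5.1 2.6] [0.5102 0.0315 0.1678]
0.17 5 [2.6 7.5 3.3] [0.5097 0.0317 0.1722]
0.174 2 [1.2 0.7 2.3] [0.5112 0.0307 0.1758]
0.178 1 [0. 0. 0.] [0.5106 0.028  0.1781]
0.182 8 [15.9 19.2  2.5] [0.5124 0.0268 0.185 ]
0.186 12 [20.4 18.7  3.2] [0.5156 0.0274 0.1888]
0.19 11 [18.5 22.1  3.6] [0.5128 0.0271 0.1922]
0.194 10 [18.6 15.3  3.7] [0.5145 0.0266 0.1956]
0.198 9 [21.9 12.   2.6] [0.5113 0.0235 0.1995]
0.202 11 [39.8 15.4  2.8] [0.5055 0.0239 0.2042]
0.206 10 [31.7  5.7  3.2] [0.5128 0.0217 0.2077]
```

View pics/c7.png

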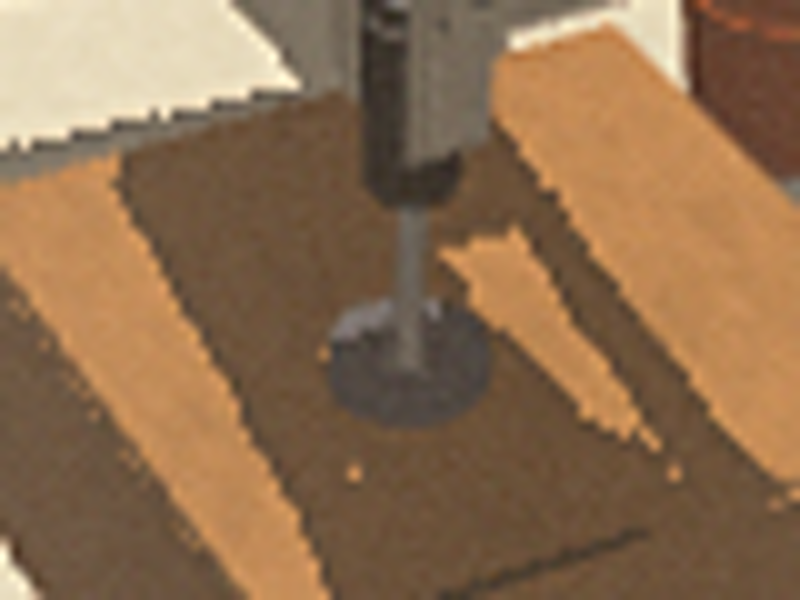

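The crop shows the stem centred in the ring (x≈410 against 409) and the handle shoulder about 55 mm above the rim (z≈183 mm). There is no contact force, so I'm handing in.

```bash
python3 -c "
from cell import ticket; print(ticket.sign_off())"
```

```text
the job is handed in; nothing more can be done
None
```

The job is handed in: both flaps were folded flat in the order asked, and the gripper is holding the probe still and upright in the guide ring. The stem is about half below the rim and centred to about 1 mm by camera; force readings showed no contact.

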